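# Run the crate hoist: hold its spring-return key switch turned

## Task

Take the crate hoist's key, the one with the big rectangular moulded head, off its peg on the key rack and push it fully home in the key switch of the control box; the lock's pins are sticky, so jiggle the key past them rather than force it. Then turn it a quarter turn clockwise against its spring, up to the stop, and finish still gripping the key and holding it turned there, because the hoist runs only while the key is held. Leave the other things on the rack and the bench as they are and do not press the emergency stop.

Things in the scene. Friction and masses are not known exactly. Their poses are not given: they have to be found in the camera images.
- key_head (a point): The hoist key; this point is the centre of its black moulded head: 30 mm wide (own y), 44 mm tall (own z), 9 mm thick (own x), with a 9 mm hole centred 12 mm above this point. At the start it hangs upright, blade down, on one of the rack's three pegs (which one varies), both 44 x 9 mm side edges free to be gripped from above. About 35 g.
- key_tip (a point): Rounded end of the key's flat steel blade, on the key's axis, 54 mm below the centre of the head; its axes are the key's. The blade is 9 mm wide (y), 3 mm thick (x), 32 mm long from the head's underside, and alike on both faces and edges: it fits the keyway either way round.
- rack: Dark slotted-steel key rack, fixed, 250 mm long (own y), back plate 118 mm tall; origin at its underside, below the line of hung things. Three straight round 5 mm pegs, at y = -80, 0, +80 mm and 100 mm above the bench, point along own +x from the plate (face at x = -26 mm) to x = +14 mm. The key hangs near x = 0: slide it level 25 mm along +x and it is clear.
- box: Grey plastic control box, fixed, 100 mm (own x) x 230 mm (own y) x 66 mm tall; origin at the centre of its underside. In a row on its top: the key switch at y = +55 mm (steel bezel 33 mm across, top 75.5 mm above the bench), a clear pilot lamp at y = 0 (14 mm proud), the mushroom emergency stop at y = -55 mm (40 mm across, 36 mm proud).
- keyway (a point): Centre of the keyway's mouth in the steel lock cylinder, 77.5 mm above the bench. A straight slot down its own -z: 10.2 mm long along own x (the blade's width goes along it), 4.2 mm wide along own y; the mouth is countersunk, 2.5 mm wider on every side at the top and 3 mm deep. Axes turn with the cylinder. The key is home 32 mm deep, the head's underside on the cylinder.
- pins (a point): Point on the keyway's axis 14 mm below its mouth. Three sticky spring pins stand across the slot at 8, 14 and 20 mm depth, from alternate flanks. Pushed straight, the key usually jams on a pin, even at 40 N; pressed with 5 to 15 N and rocked 0.1 to 0.14 rad to and fro about its long axis it works past. Over the last 7 mm of depth a spring pushes back with up to 3 N.
- keyswitch (a joint): Turn of the lock cylinder in rad: 0 at rest, grows clockwise seen from above to its stop at 1.57. It is locked until the key is within about 2 mm of home. A spring turns it back if let go (0.02 N m at 0, 0.1 N m at the stop). The blade has some 0.15 rad of play in the slot, so turn the key that much further than the cylinder; the stop is firm.
- estop (a joint): Emergency stop on the control box, a mushroom push button: 0 as it stands, 0.006 m fully pressed. Not to be pressed.
- stem_key: A brass padlock key hanging on another peg of the rack: ring head 28 mm across, round stem, 70 mm long in all; origin at the hole's centre. Leave it hanging.
- tally: A blank grey tag with a paper face, 34 mm wide, 60 mm long, 4 mm thick, hanging on another peg; origin at the hole's centre. Leave it hanging.
- bottle: Green glass bottle, 64 mm across, 210 mm tall, standing on the bench; origin at its underside. Leave it standing.
- tape: Roll of brown packing tape, 96 mm across, 48 mm tall, lying flat on the bench; origin at its underside. Leave it there.

How it is judged:
By the outcome, as a careful person would: the job done as asked, in the order asked, and still so for the second after the job is handed in, while the arm keeps its last pose, push and grip.
It also fails if it takes over 53 s, if anything falls off the work surface, if the arm or the gripper's body presses on something with over 40 N, if the wrist force passes 120 N, or if a joint passes its speed limit or range.

## Robot

A 6-joint arm with a two-finger parallel gripper is mounted at the origin on the work surface. World frame = base frame: x ahead of the robot, y to its left, z up, the work surface at z = 0. Lengths are in m, angles in rad, forces in N, time in s.
With the tool pointing down it reaches from about 0.35 to 0.85 m from the base axis. Payload 8.1 kg.
Tool frame: the origin (TCP) lies midway between the tips of the shut fingers; the grasp point (between the pads) lies env.hold_point_z behind it (env.hold_point_z is the distance from the TCP to the grasp point, in m); z points along the fingers, y is the direction in which the jaws open and shut (so a half turn about z gives the same grasp; the last joint's range is limited). The gripper opens to 85 mm and grips with 20 to 120 N. Pads are 22 mm wide; open, the fingers measure 114 mm over their backs; the gripper's body (76 mm by 85 mm) begins 54 mm behind the grasp point. The pads swing forward as they close: fully open they stand 13 mm farther back than shut.
Start: joints at [1.166, 0.13, 1.488, -0, 1.523, -0.085], TCP at [0.189, 0.57, 0.231] pointing down, gripper open.
Joint ranges: [-2.96, 2.96], [-0.89, 2.26], [0.02, 2.5], [-1.34, 4.48], [0, 2.73], [-2.66, 2.66]. Speed limits (rad/s): [2.39, 2.39, 2.79, 3.14, 3.14, 3.14].

## Interface

Orientations are given as a 3x3 rotation matrix whose columns are the frame's x, y, z axes.
In Python, from rig import env gives the robot as it stands. The module is installed in compiled form; this text tells all that it offers.
- The arm moves only by the tool arm_command, never from a script. Its argument "moves" is one flat list of numbers, 7 for each row, row after row: the shift along the tool's x, y, z in m, then the turn, a rotation vector about the tool's x, y, z in degrees, then the finger opening in m, from 0 to 0.0854. In form: [dx, dy, dz, rx, ry, rz, grip, dx, dy, dz, rx, ry, rz, grip, ...]. A call has 1 to 12 rows; each row is the pose to reach, as a shift and turn from the pose measured when the call began, along the tool's axes at that moment; what a row does not reach only later rows make up. A row lasts 1/12 s, in which the tool goes at most 41.7 mm and 7.16 degrees, less where a joint would pass 70% of its speed; a pose out of reach is approached as far as the arm can. A call with a gripper value outside its range is refused whole. The fingers move at their own pace and stop on an object; "newtons" is the grip in N (left out, the last holds). Time passes only in rows, so rows that repeat a pose let the fingers close. It gives the time, the measured TCP pose, the force and the opening at its end, in the units of the state.
- env.observe(): the state, without advancing time (a new reading comes with each control period).
- env.get_image(name): name is "scene" or "top"; returns the picture (400x640x3 uint8, red, green, blue); there is no depth.
- env.calibration(name): a dict with "fx", "fy", "cx", "cy" (pixels), "k1" (the pictures are not rectified: a ray, as slopes to the right and down, at radius r is drawn at 1 + k1 r^2 times it, then the intrinsics apply), "R" (3x3) and "t" (3): a world point X has camera coordinates R X + t. Camera axes: x right, y down, z forward; pixel columns grow to the right and rows downward; lengths in m; the calibration is good to about 2 mm. A picture is of the moment at which its call begins. calibration takes no time and is no camera call.
- env.sign_off(): hands the job in, once; it reports no verdict.
The state is a dict: "time": time; "joint_pos": joint angles; "joint_velocities": joint speeds; "joint_efforts": joint torques, N m; "position": TCP position; "orientation": TCP orientation; "contact_force": force on the tool from outside, world axes, zero at the start; "torque": the same for the moment, N m; "finger_gap": finger opening in m.
Only numpy, scipy, OpenCV 4.12 (cv2) and the standard library are available. Lean on these libraries where they do the work, as an engineer would, in place of code of your own. Each camera call takes 0.05 s, during which the arm holds its last target.

## Working session

There is one attempt and no reset: what is moved stays moved. The work goes in short steps, Python scripts to look and compute and a tool call to move; the robot and the scene stay as the last step left them, time stands still between calls to the robot, and variables do not carry over. Pictures are saved under pics/ and viewed, and the job is handed in when it is done.

Besides the shell and the picture viewer there is one more tool, called as name(argument=value, ...) on one line, values as JSON. arm_command: Moves the arm, as the interface text tells. Its arguments: {"type":"object","properties":{"moves":{"type":"array","items":{"type":"number"}},"newtons":{"type":"number"}},"required":["moves"]}

```bash
mkdir -p pics
python3 - <<'E'
from rig import env
import cv2,numpy as np
for n in ["scene","top"]:
    im=env.get_image(n); cv2.imwrite(f"pics/{n}0.png",im[:,:,::-1]); 
    c=env.calibration(n); print(n,{k:np.round(v,4).tolist() for k,v in c.items()})
    R=np.array(c["R"]);print("cam pos",-R.T@np.array(c["t"]))
print(env.hold_point_z); print(env.observe())
E
```

```text
scene {'fx': 408.0842, 'fy': 408.0842, 'cx': 322.1507, 'cy': 197.5989, 'k1': -0.0097, 'R': [[-0.3001, 0.9539, 0.0043], [0.5379, 0.1729, -0.8251], [-0.7878, -0.2453, -0.565]], 't': [0.1358, -0.2479, 1.3603]}
cam pos [1.24574551 0.24698229 0.56347301]
top {'fx': 456.355, 'fy': 456.355, 'cx': 330.6781, 'cy': 205.8645, 'k1': -0.0216, 'R': [[-0.142, -0.9899, -0.0035], [-0.9686, 0.1396, -0.2058], [0.2042, -0.0258, -0.9786]], 't': [0.1052, 0.5798, 1.0147]}
cam pos [0.3692844  0.04934817 1.11272592]
0.0187
{'time': 0.1, 'joint_pos': array([ 1.16559638e+00,  1.31099752e-01,  1.48918522e+00,  3.58554658e-05,
        1.52303148e+00, -8.54176619e-02]), 'joint_velocities': array([-0.00079819, -0.00010665, -0.00540051, -0.00091082,  0.00113324,
       -0.0014609 ]), 'joint_efforts': array([ 1.76002450e-03, -5.70941234e+01, -5.01946807e+01, -1.25904480e-04,
        7.84348988e-03, -1.94425587e-05]), 'position': array([0.18838989, 0.56911817, 0.23033277]), 'orientation': array([[-9.49303268e-01,  3.14360935e-01, -7.12440798e-04],
       [ 3.14361689e-01,  9.49301987e-01, -1.57009479e-03],
       [ 1.82744998e-04, -1.71446021e-03, -9.99998514e-01]]), 'contact_force': array([-0.63368354,  0.98708256, -0.14126454]), 'torque': array([ 0.00097592,  0.00119521, -0.00321928]), 'finger_gap': 0.08545922361172742}
```

View pics/scene0.png

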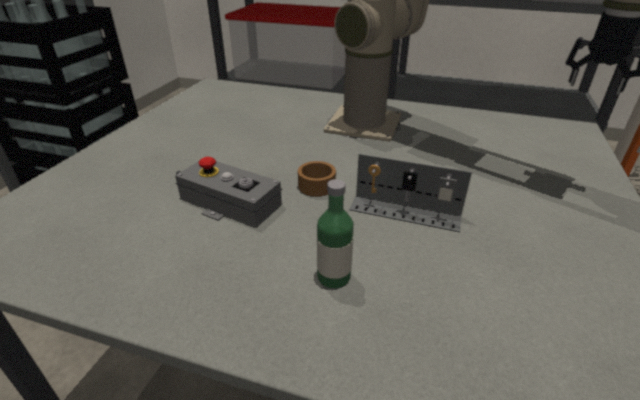

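View pics/top0.png

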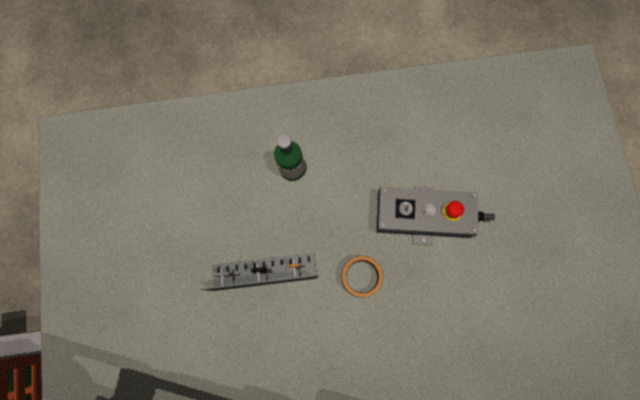

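The scene view shows the key (black head) on the middle peg at about (410,180), the brass key at (374,175) and the tag at (447,187). The top view shows the switch at about (405,208) and the rack around (262,270). I'll zoom in to measure.

```bash
cat > h.py <<'E'
from rig import env
import cv2,numpy as np
from scipy.optimize import least_squares
def cal(n):
    c=env.calibration(n); return c,np.array(c["R"]),np.array(c["t"])
def ray(n,u,v):
    c,R,t=cal(n)
    K=np.array([[c["fx"],0,c["cx"]],[0,c["fy"],c["cy"]],[0,0,1.]])
    p=cv2.undistortPoints(np.array([[[u,v]]],float),K,np.array([c["k1"],0,0,0.]))[0,0]
    return -R.T@t, R.T@np.array([p[0],p[1],1])
def plane(n,u,v,z):
    o,d=ray(n,u,v); return o+d*(z-o[2])/d[2]
def proj(n,X):
    c,R,t=cal(n)
    K=np.array([[c["fx"],0,c["cx"]],[0,c["fy"],c["cy"]],[0,0,1.]])
    return cv2.projectPoints(np.array(X,float).reshape(-1,3),cv2.Rodrigues(R)[0],t,K,np.array([c["k1"],0,0,0.]))[0][:,0]
def tri(uv1,uv2):
    o1,d1=ray("scene",*uv1);o2,d2=ray("top",*uv2)
    A=np.c_[d1,-d2];s=np.linalg.lstsq(A,o2-o1,rcond=None)[0]
    a,b=o1+d1*s[0],o2+d2*s[1]; return (a+b)/2,np.linalg.norm(a-b)
def crop(src,x0,y0,x1,y1,f,out):
    im=cv2.imread(src)[y0:y1,x0:x1]; cv2.imwrite(out,cv2.resize(im,None,fx=f,fy=f,interpolation=cv2.INTER_CUBIC))
E
python3 - <<'E'
from h import *
crop("pics/scene0.png",345,145,480,235,5.9,"pics/a.png")
crop("pics/top0.png",200,245,330,300,6,"pics/b.png")
crop("pics/top0.png",370,175,500,255,6,"pics/c.png")
crop("pics/scene0.png",170,145,290,230,6,"pics/d.png")
E
```

```text
(no output)
```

View pics/a.png

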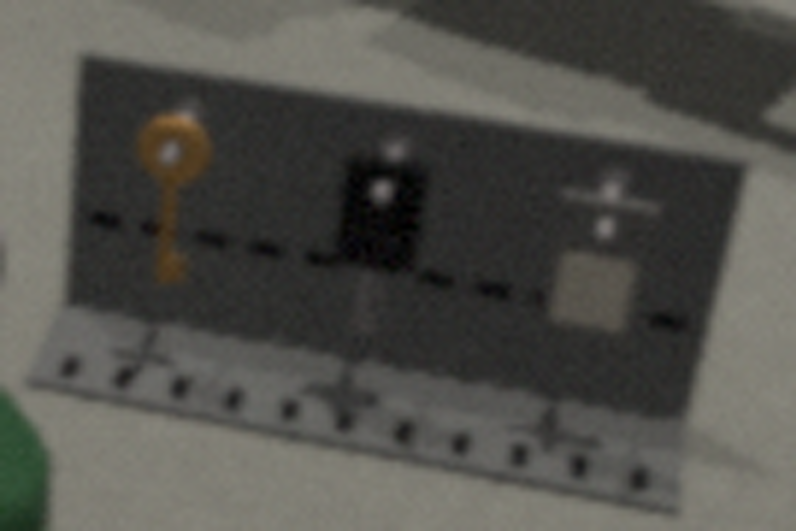

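View pics/b.png

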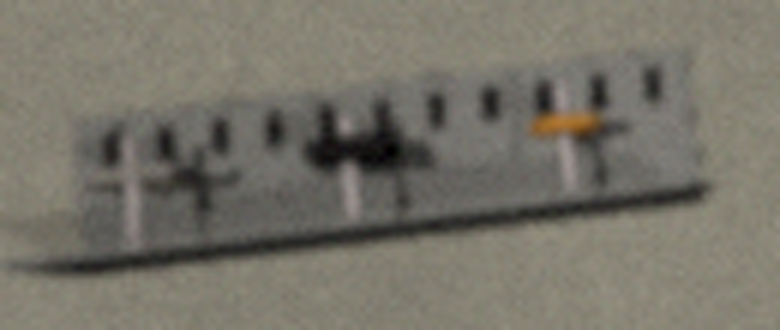

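View pics/c.png

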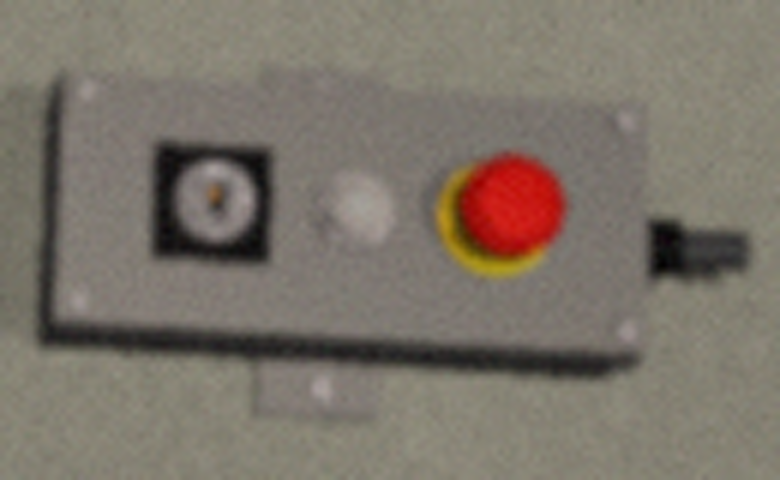

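View pics/d.png

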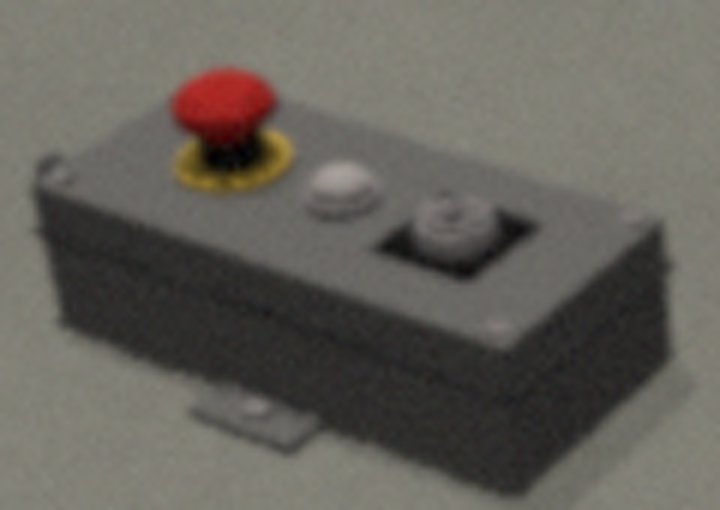

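Run:
```python
from h import *
T=cv2.imread("pics/top0.png");S=cv2.imread("pics/scene0.png")
def P(z,u,v,ox,oy,f): return plane("top",ox+u/f-.42,oy+v/f-.42,z)
# black head in top
def blk(im,x0,y0,x1,y1,th):
    g=im[y0:y1,x0:x1].max(axis=2); m=(g<th).astype(np.uint8)
    n,l,s,c=cv2.connectedComponentsWithStats(m)
    for i in range(1,n):
        if s[i,4]>12: print(s[i],c[i]+[x0,y0], cv2.minAreaRect(np.argwhere(l==i)[:,::-1].astype(np.float32)))
blk(T,245,260,275,278,45); print('scene');blk(S,395,160,425,200,28)
# head top points z=.108
f=6
print("head ends top z.108",P(.106,308,150,200,245,6),P(.106,400,150,200,245,6))
print("plate top edge ends (z .118)",P(.118,75,268,200,245,6),P(.118,705,190,200,245,6))
print("base front corners z0",P(.003,78,120,200,245,6),P(.003,690,52,200,245,6))
for n,a,b in [("L",(128,150),(138,245)),("M",(345,115),(353,215)),("R",(562,80),(572,190))]:
    print(n,P(.1,*a,200,245,6),P(.1,*b,200,245,6))
# switch
print("sw",P(.0755,216,200,370,175,6), "slot ends",P(.0775,213,185,370,175,6),P(.0775,217,215,370,175,6))
print("sq",[P(.066,*q,370,175,6).round(4) for q in [(155,147),(270,150),(268,262),(152,256)]])
print("corners top .066",[P(.066,*q,370,175,6).round(4) for q in [(60,75),(645,103),(638,355),(45,328)]])
print("lampscrew",[P(.066,*q,370,175,6).round(4) for q in [(88,92),(625,120),(628,330),(78,300)]])
s=lambda u,v:plane("scene",170+u/6-.42,145+v/6-.42,.066)
print("scene screws",[s(*q).round(4) for q in [(60,175),(635,217),(500,327)]])
print("scene sq",[s(*q).round(4) for q in [(375,245),(465,278),(540,228)]])
print("scene bezel top",plane("scene",170+453/6-.42,145+217/6-.42,.0765))
```

```text
[ 7  4 16  9 77] [259.44155844 269.36363636] ((14.5, 8.0), (15.0, 8.0), 0.0)
scene
[  2  12  20  19 227] [408.59911894 181.76651982] ((11.920000076293945, 21.059999465942383), (17.677669525146484, 18.24335479736328), 8.130102157592773)
head ends top z.108 [0.46297885 0.2162438  0.106     ] [0.4582207 0.1828974 0.106    ]
plate top edge ends (z .118) [0.43183377 0.30167389 0.118     ] [0.42738404 0.07419603 0.118     ]
base front corners z0 [0.49768632 0.32429693 0.003     ] [0.4898779 0.0755488 0.003    ]
L [0.47289667 0.28297278 0.1       ] [0.43798846 0.28260176 0.1       ]
M [0.4743612  0.20233378 0.1       ] [0.43769159 0.20344306 0.1       ]
R [0.4758016  0.12146381 0.1       ] [0.4353466  0.12289435 0.1       ]
sw [ 0.55614805 -0.14935688  0.0755    ] slot ends [ 0.56178251 -0.14886353  0.0775    ] [ 0.54991677 -0.14832028  0.0775    ]
sq [array([ 0.5822, -0.1312,  0.066 ]), array([ 0.5745, -0.1756,  0.066 ]), array([ 0.5308, -0.1669,  0.066 ]), array([ 0.5395, -0.1227,  0.066 ])]
corners top .066 [array([ 0.6162, -0.0991,  0.066 ]), array([ 0.5721, -0.3254,  0.066 ]), array([ 0.4744, -0.3019,  0.066 ]), array([ 0.5175, -0.0769,  0.066 ])]
lampscrew [array([ 0.6078, -0.1089,  0.066 ]), array([ 0.5665, -0.3161,  0.066 ]), array([ 0.4845, -0.3001,  0.066 ]), array([ 0.5265, -0.0913,  0.066 ])]
scene screws [array([ 0.5601, -0.3185,  0.066 ]), array([ 0.5197, -0.0916,  0.066 ]), array([ 0.6029, -0.1086,  0.066 ])]
scene sq [array([ 0.5679, -0.1768,  0.066 ]), array([ 0.578 , -0.1346,  0.066 ]), array([ 0.538 , -0.1228,  0.066 ])]
scene bezel top [ 0.55586752 -0.14923235  0.0765    ]
```

Run:
```python
from h import *
s=lambda u,v,z:plane("scene",345+(u+.5)/5.9-.5,145+(v+.5)/5.9-.5,z).round(4)
print("top corners",s(82,57,.118),s(745,165,.118))
print("tips",s(170,152,.1),s(381,190,.1),s(604,228,.1))
print("base front",s(28,382,.002),s(678,510,.002))
print("head corners",s(348,152,.108),s(425,165,.108),s(338,258,.064),s(415,270,.064))
print("head c",tri((408.6,181.8),(259.4,269.4)))
print("tip tri",[tri((345+(a[0]+.5)/5.9-.5,145+(a[1]+.5)/5.9-.5),(200+b[0]/6-.42,245+b[1]/6-.42)) for a,b in [((170,152),(562,82)),((381,190),(345,115)),((604,228),(126,150))]])
# box in scene for slot
crop("pics/scene0.png",232,172,262,192,20,"pics/e.png")
crop("pics/top0.png",394,197,418,219,24,"pics/f.png")
```

```text
top corners [0.4317 0.0801 0.118 ] [0.4375 0.327  0.118 ]
tips [0.462  0.1223 0.1   ] [0.4651 0.202  0.1   ] [0.4668 0.2822 0.1   ]
base front [0.4898 0.0783 0.002 ] [0.4944 0.3273 0.002 ]
head corners [0.4551 0.1875 0.108 ] [0.4558 0.216  0.108 ] [0.4594 0.1895 0.064 ] [0.4588 0.2184 0.064 ]
head c (array([0.46251114, 0.20151774, 0.0854315 ]), np.float64(0.0014902605347351945))
tip tri [(array([0.47406309, 0.12263195, 0.10688665]), np.float64(0.003181180744138411)), (array([0.47377971, 0.20205989, 0.10503249]), np.float64(0.0009709024455464647)), (array([0.47265814, 0.28239044, 0.10362763]), np.float64(0.0009272002416274129))]
```

View pics/e.png

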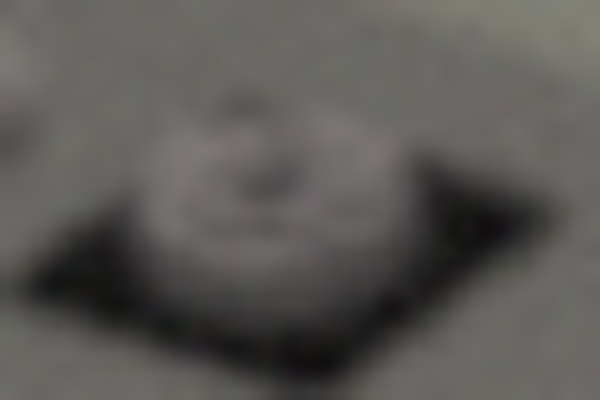

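View pics/f.png

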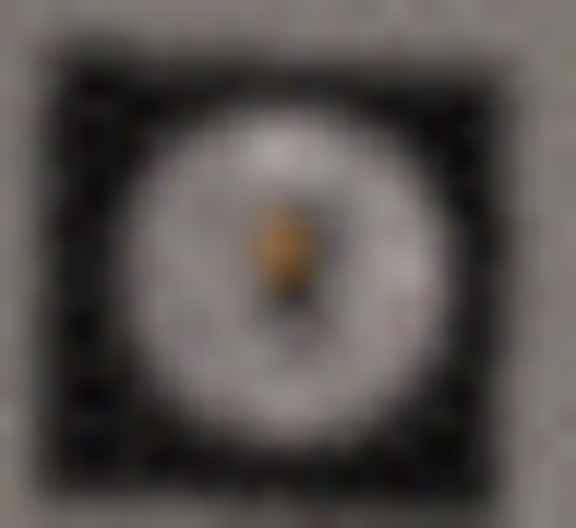

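arm_command(moves=[-0.371,-0.264,0.03,0,0,-17.3,0.052,-0.371,-0.264,0.03,0,0,-17.3,0.052,-0.371,-0.264,0.03,0,0,-17.3,0.052,-0.371,-0.264,0.03,0,0,-17.3,0.052,-0.371,-0.264,0.03,0,0,-17.3,0.052,-0.371,-0.264,0.03,0,0,-17.3,0.052,-0.371,-0.264,0.03,0,0,-17.3,0.052,-0.371,-0.264,0.03,0,0,-17.3,0.052,-0.371,-0.264,0.03,0,0,-17.3,0.052,-0.371,-0.264,0.03,0,0,-17.3,0.052,-0.371,-0.264,0.03,0,0,-17.3,0.052,-0.371,-0.264,0.03,0,0,-17.3,0.052], newtons=40)

```text
time: 1.1
position: [0.4604, 0.1959, 0.1998]
orientation: [[-1.0, 0.024, -0.0], [0.024, 1.0, -0.004], [0.0, -0.004, -1.0]]
contact_force: [0.6, 0.4, 0.9]
finger_gap: 0.0517
```

arm_command(moves=[0.0025,0.006,0.02,0,0,0,0.052,0.0025,0.006,0.02,0,0,0,0.052,0.0025,0.006,0.02,0,0,0,0.052])

```text
time: 1.35
position: [0.4568, 0.2015, 0.1784]
orientation: [[-1.0, 0.024, -0.004], [0.024, 1.0, -0.005], [0.004, -0.006, -1.0]]
contact_force: [-0.9, -0.7, 0.8]
finger_gap: 0.052
```

Run:
```python
from h import *
for n in ["scene","top"]:
    cv2.imwrite(f"pics/{n}1.png",env.get_image(n)[:,:,::-1])
o=env.observe();print(o["position"],o["orientation"],o["joint_pos"],o["contact_force"])
crop("pics/scene1.png",340,90,490,230,4,"pics/g.png")
crop("pics/top1.png",190,200,340,310,5,"pics/i.png")
```

```text
[0.45773002 0.2023653  0.18014034] [[-9.99746702e-01  2.24965735e-02 -6.59680398e-04]
 [ 2.24993147e-02  9.99736761e-01 -4.49333521e-03]
 [ 5.58422098e-04 -4.50703942e-03 -9.99989687e-01]] [ 0.31676434 -0.10907684  1.82330337 -0.00410528  1.42939382 -1.23094934] [ 1.09083418  0.6227151  -0.37888009]
```

View pics/g.png

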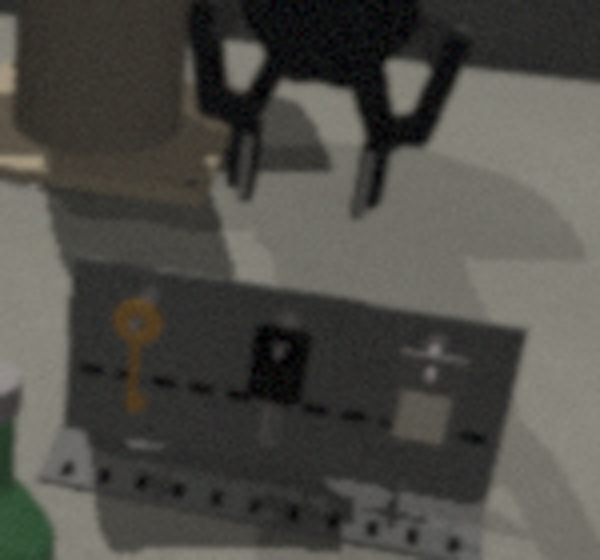

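View pics/i.png

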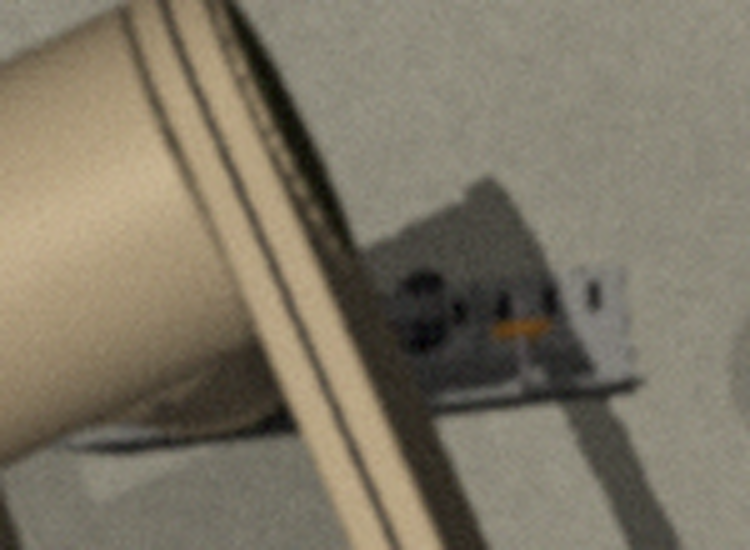

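Run:
```python
from h import *
for z in (.180,.185,.19): print(proj("scene",[[.4577,.2024,z],[.4577,.2024-.026,z],[.4577,.2024+.026,z]]).round(1).tolist())
print(proj("scene",[[.4577,.2024,.086],[.4577,.1874,.108],[.4577,.2174,.108],[.4577,.1874,.064],[.4577,.2174,.064]]).round(1).tolist(), "seen 408.6 181.8")
```

```text
[[414.6, 142.2], [402.1, 140.5], [427.3, 144.0]]
[[414.9, 140.0], [402.3, 138.3], [427.6, 141.8]]
[[415.2, 137.8], [402.6, 136.1], [428.0, 139.6]]
[[409.0, 180.5], [403.3, 170.9], [417.2, 173.1], [401.1, 187.8], [414.5, 190.0]] seen 408.6 181.8
```

arm_command(moves=[0,0,0.035,0,0,0,0.052,0,0,0.07,0,0,0,0.052,-0.001,-0.0005,0.09,0,0,0,0.052,-0.001,-0.0005,0.1,0,0,0,0.052,-0.001,-0.0005,0.1075,0,0,0,0.052,-0.001,-0.0005,0.1075,0,0,0,0.052,-0.001,-0.0005,0.1075,0,0,0,0.052])

```text
time: 2.03
position: [0.4595, 0.202, 0.074]
orientation: [[-1.0, 0.022, 0.001], [0.022, 1.0, -0.004], [-0.001, -0.004, -1.0]]
contact_force: [0.3, -0.5, 1.2]
finger_gap: 0.0522
```

Run:
```python
from h import *
cv2.imwrite(f"pics/scene2.png",env.get_image("scene")[:,:,::-1])
o=env.observe();print(o["position"],o["contact_force"])
crop("pics/scene2.png",360,130,470,220,6,"pics/j.png")
```

```text
[0.45986042 0.20202569 0.0744844 ] [0.05364692 0.60919885 0.92219061]
```

View pics/j.png

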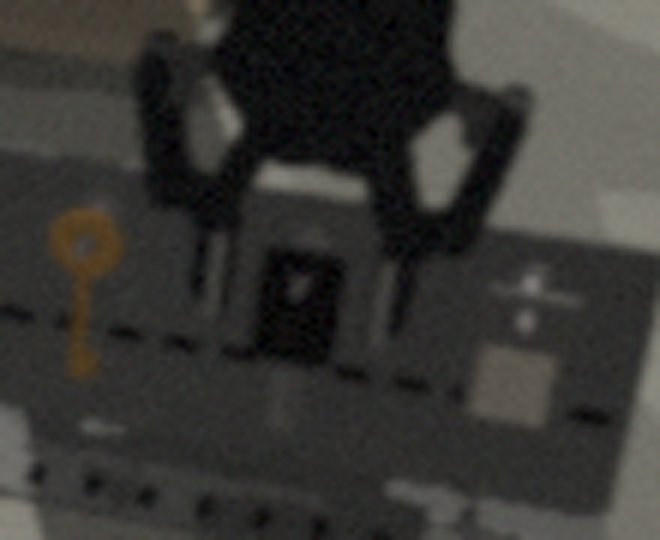

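arm_command(moves=[0,0,0.002,0,0,0,0.052,0,0,0.002,0,0,0,0.02,0,0,0.002,0,0,0,0.02,0,0,0.002,0,0,0,0.02,0,0,0.002,0,0,0,0.02,0,0,0.002,0,0,0,0.02,0,0,0.002,0,0,0,0.02,0,0,0.002,0,0,0,0.02], newtons=60)

```text
time: 2.75
position: [0.4607, 0.2024, 0.0736]
orientation: [[-1.0, 0.022, 0.004], [0.022, 1.0, -0.003], [-0.004, -0.003, -1.0]]
contact_force: [-0.9, 1.7, 6.3]
finger_gap: 0.0285
```

Run:
```python
from h import *
cv2.imwrite(f"pics/scene3.png",env.get_image("scene")[:,:,::-1])
o=env.observe();print(o["position"],o["contact_force"],o["finger_gap"])
crop("pics/scene3.png",360,130,470,220,6,"pics/k.png")
```

```text
[0.46069248 0.20240654 0.07359225] [-0.74209046  0.51026909  6.02756251] 0.02931761726040287
```

View pics/k.png

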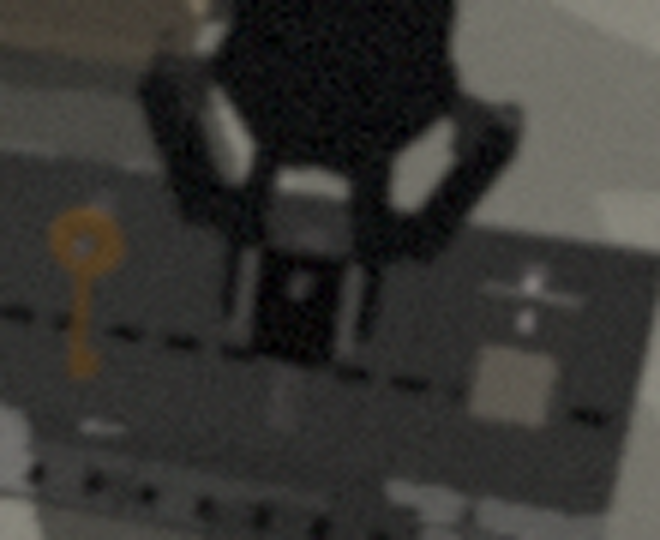

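arm_command(moves=[0,0,-0.001,0,0,0,0.02,0,0,-0.002,0,0,0,0.02,0,0,-0.002,0,0,0,0.02,-0.008,0,-0.002,0,0,0,0.02,-0.016,0,-0.002,0,0,0,0.02,-0.024,0,-0.002,0,0,0,0.02,-0.032,0,-0.002,0,0,0,0.02,-0.04,0,-0.002,0,0,0,0.02,-0.04,0,-0.002,0,0,0,0.02])

```text
time: 3.55
position: [0.5025, 0.2014, 0.0759]
orientation: [[-1.0, 0.023, 0.005], [0.023, 1.0, -0.003], [-0.005, -0.003, -1.0]]
contact_force: [0.1, -0.3, 0.3]
finger_gap: 0.0293
```

Run:
```python
from h import *
cv2.imwrite(f"pics/scene4.png",env.get_image("scene")[:,:,::-1])
o=env.observe();print(o["position"],o["contact_force"],o["finger_gap"])
crop("pics/scene4.png",350,130,470,230,6,"pics/l.png")
print("bottle",plane("scene",335,283,0))
```

```text
[0.50156967 0.20139413 0.07565518] [ 0.30384287 -0.39167326 -0.07899548] 0.028805968213107686
bottle [0.7227799  0.11022037 0.        ]
```

View pics/l.png

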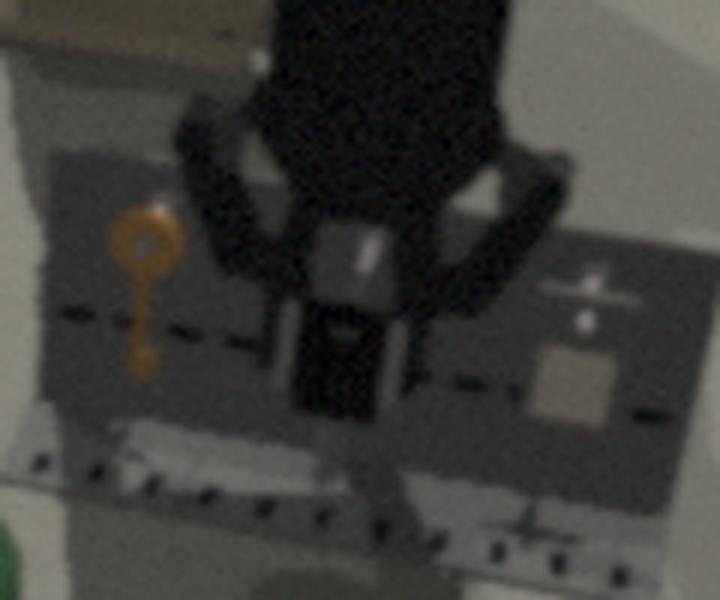

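arm_command(moves=[0,0,-0.04,0,0,0,0.02,0,0,-0.08,0,0,7,0.02,-0.01,-0.03,-0.095,0,0,14,0.02,-0.02,-0.06,-0.095,0,0,21,0.02,-0.03,-0.095,-0.095,0,0,28,0.02,-0.04,-0.13,-0.095,0,0,35,0.02,-0.05,-0.165,-0.095,0,0,42,0.02,-0.06,-0.2,-0.095,0,0,49,0.02,-0.0625,-0.235,-0.095,0,0,56,0.02,-0.0625,-0.27,-0.095,0,0,63,0.02,-0.0625,-0.305,-0.095,0,0,70,0.02,-0.0625,-0.33,-0.095,0,0,77,0.02])

```text
time: 4.6
position: [0.5556, -0.1324, 0.1717]
orientation: [[-0.196, 0.981, 0.003], [0.981, 0.196, -0.003], [-0.004, 0.003, -1.0]]
contact_force: [0.7, -0.0, -0.9]
finger_gap: 0.0289
```

arm_command(moves=[-0.0167,-0.003,0,0,0,7,0.02,-0.0167,-0.003,0,0,0,14,0.02,-0.0167,-0.003,0,0,0,22.5,0.02,-0.0167,-0.003,0,0,0,22.5,0.02,-0.0167,-0.003,0,0,0,22.5,0.02,-0.0167,-0.003,0,0,0,22.5,0.02])

```text
time: 5.1
position: [0.5558, -0.149, 0.1716]
orientation: [[0.19, 0.982, 0.003], [0.982, -0.19, -0.003], [-0.003, 0.003, -1.0]]
contact_force: [-0.4, -0.7, 0.4]
finger_gap: 0.029
```

Run:
```python
from h import *
for n in ["scene","top"]:
    cv2.imwrite(f"pics/{n}5.png",env.get_image(n)[:,:,::-1])
o=env.observe();print(o["position"],o["orientation"],o["contact_force"],o["finger_gap"])
crop("pics/scene5.png",190,90,300,200,5.4,"pics/m.png")
crop("pics/top5.png",350,150,480,250,6,"pics/n.png")
```

```text
[ 0.55591313 -0.14897534  0.17166505] [[ 0.19117915  0.98154996  0.00319539]
 [ 0.98155186 -0.19116905 -0.0032161 ]
 [-0.00254591  0.00375129 -0.99998972]] [ 0.26696054 -0.0772758  -0.34761503] 0.029086834351166848
```

View pics/m.png

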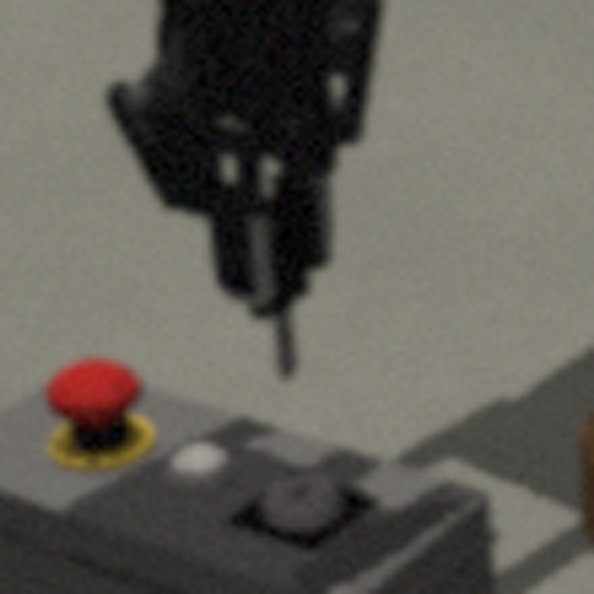

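View pics/n.png

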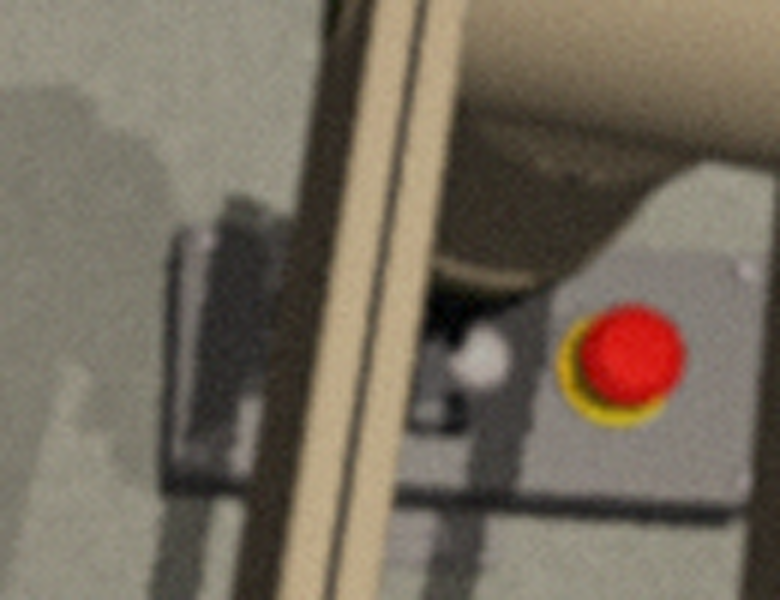

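Run:
```python
from h import *
q=lambda u,v:(190+(u+.5)/5.4-.5,90+(v+.5)/5.4-.5)
p=np.array([.5559,-.1490])
pr=proj("scene",[[*p,.130],[*p,.135],[*p,.162],[*p,.206]])
c=[( (a[0]-190+.5)*5.4-.5,(a[1]-90+.5)*5.4-.5) for a in pr]; print(np.round(c,1))
for z in(.126,.130,.134):print(z,plane("scene",*q(288,374),z))
print("neck",plane("scene",*q(281,318),.162))
print("bezel c",plane("scene",*q(303,497),.0765))
crop("pics/scene5.png",225,135,265,195,10,"pics/o.png")
```

```text
[[286.5 379.5]
 [285.2 368.5]
 [278.  308.2]
 [265.6 205.2]]
0.126 [ 0.54522536 -0.15414509  0.126     ]
0.13 [ 0.55163051 -0.15047741  0.13      ]
0.134 [ 0.55803566 -0.14680974  0.134     ]
neck [ 0.56302574 -0.14408614  0.162     ]
bezel c [ 0.55881233 -0.1462368   0.0765    ]
```

View pics/o.png

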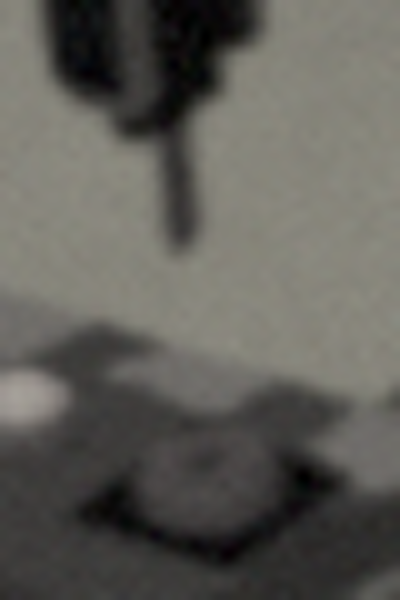

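arm_command(moves=[0,0,0.03,0,0,0,0.02,0,0,0.045,0,0,0,0.02,0,0,0.0455,0,0,0,0.02,0,0,0.0455,0,0,0,0.02,0,0,0.0455,0,0,0,0.02])

```text
time: 5.62
position: [0.5566, -0.1491, 0.1273]
orientation: [[0.19, 0.982, 0.004], [0.982, -0.19, -0.004], [-0.003, 0.005, -1.0]]
contact_force: [0.8, -0.4, 0.3]
finger_gap: 0.0291
```

Run:
```python
from h import *
ims=[env.get_image("scene")[:,:,::-1] for _ in range(3)]
cv2.imwrite("pics/scene6.png",np.mean(ims,axis=0).astype(np.uint8))
o=env.observe();print(o["position"],o["contact_force"],o["finger_gap"])
crop("pics/scene6.png",215,140,275,200,10,"pics/p.png")
x,y=o["position"][:2]
pr=proj("scene",[[x,y,o["position"][2]-.0416],[.556,-.1493,.0775],[.556,-.1493,.0765]]);print(pr,(pr-[215,140]+.5)*10-.5)
```

```text
[ 0.55707237 -0.14942496  0.12787923] [-0.82079106 -0.66828094 -0.68593743] 0.02886995643853548
[[244.31048771 177.28420643]
 [244.98056166 180.39344549]
 [245.02618995 180.77159525]] [[297.60487712 377.34206428]
 [304.30561655 408.43445495]
 [304.76189952 412.21595253]]
```

View pics/p.png

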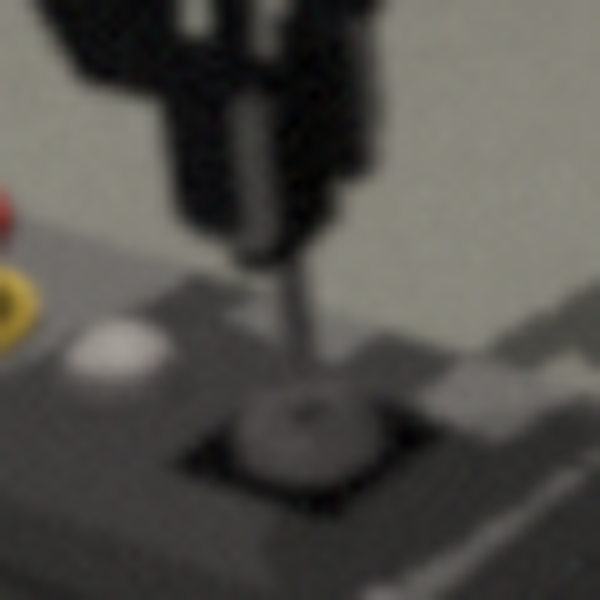

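arm_command(moves=[0,-0.001,0.003,0,0,0,0.02,0,-0.001,0.006,0,0,0,0.02,0,-0.001,0.008,0,0,0,0.02,0,-0.001,0.01,0,0,0,0.02,0,-0.001,0.012,0,0,0,0.02,0,-0.001,0.012,0,0,0,0.02])

```text
time: 6.27
position: [0.5558, -0.1492, 0.1151]
orientation: [[0.191, 0.982, 0.005], [0.982, -0.191, -0.004], [-0.003, 0.005, -1.0]]
contact_force: [0.1, 0.6, -0.8]
finger_gap: 0.029
```

arm_command(moves=[0,0,0.001,0,0,0,0.02,0,0,0.002,0,0,0,0.02,0,0,0.003,0,0,0,0.02,0,0,0.004,0,0,0,0.02,0,0,0.004,0,0,0,0.02])

```text
time: 6.68
position: [0.5563, -0.1494, 0.1126]
orientation: [[0.191, 0.982, 0.006], [0.982, -0.191, -0.004], [-0.003, 0.006, -1.0]]
contact_force: [-3.5, 0.5, 9.2]
finger_gap: 0.0288
```

Run:
```python
from h import *
ims=[env.get_image("scene")[:,:,::-1] for _ in range(3)]
cv2.imwrite("pics/scene7.png",np.mean(ims,axis=0).astype(np.uint8))
o=env.observe();print(o["position"],o["contact_force"],o["torque"],o["finger_gap"])
crop("pics/scene7.png",215,140,275,200,10,"pics/q.png")
```

```text
[ 0.55629998 -0.1493576   0.11266318] [-3.21142151  1.48072258  9.36426827] [ 0.244284    0.78073916 -0.00493557] 0.029101202484644408
```

View pics/q.png

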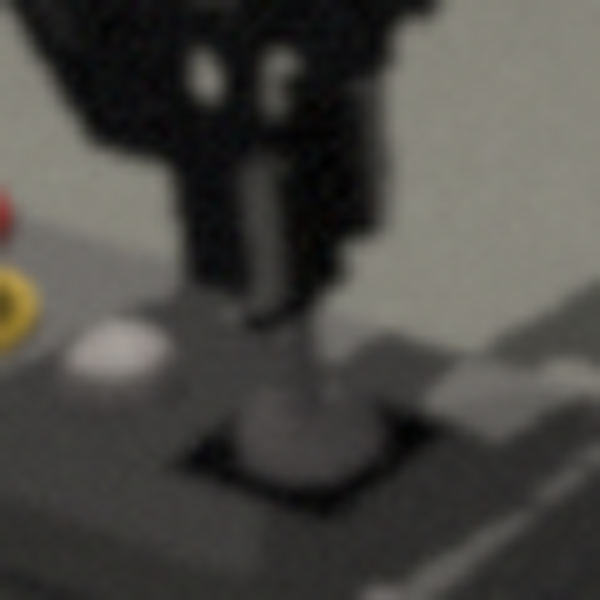

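arm_command(moves=[0,-0.0005,0.0015,0,0,0,0.02,0,-0.001,0.0015,0,0,0,0.02,0,-0.001,0.002,0,0,0,0.02])

```text
time: 7.08
position: [0.5562, -0.1494, 0.1125]
orientation: [[0.191, 0.982, 0.008], [0.982, -0.191, -0.005], [-0.003, 0.009, -1.0]]
contact_force: [-3.9, 2.4, 13.1]
finger_gap: 0.0291
```

arm_command(moves=[0,-0.001,0.002,0.5,0.2,7,0.02,0,-0.001,0.002,0.5,0.2,0,0.02,0,-0.001,0.002,0.5,0.2,-7,0.02,0,-0.001,0.002,0.5,0.2,0,0.02,0,-0.001,0.002,0.5,0.2,7,0.02,0,-0.001,0.002,0.5,0.2,0,0.02,0,-0.001,0.002,0.5,0.2,-7,0.02,0,-0.001,0.002,0.5,0.2,0,0.02])

```text
time: 7.75
position: [0.5558, -0.1497, 0.111]
orientation: [[0.166, 0.986, 0.002], [0.986, -0.166, -0.001], [-0.001, 0.002, -1.0]]
contact_force: [1.5, -2.1, 0.1]
finger_gap: 0.029
```

Run:
```python
from h import *
o=env.observe();print(o["position"],o["orientation"],o["contact_force"],o["torque"],o["finger_gap"])
```

```text
[ 0.55584033 -0.14970844  0.11104397] [[ 1.66081663e-01  9.86110768e-01  1.56004965e-03]
 [ 9.86111825e-01 -1.66080476e-01 -8.62715272e-04]
 [-5.91639031e-04  1.68166460e-03 -9.99998411e-01]] [ 1.46371068 -2.06684725  0.08564495] [-0.39491705 -0.30732441 -0.00192564] 0.028960223711236483
```

arm_command(moves=[0,0,0.001,0,0,1.6,0.02,0,0,0.002,0,0,1.6,0.02,0,0,0.003,0,0,1.6,0.02,0,0,0.003,0,0,1.6,0.02])

```text
time: 8.08
position: [0.5559, -0.1499, 0.1079]
orientation: [[0.193, 0.981, 0.002], [0.981, -0.193, -0.001], [-0.001, 0.002, -1.0]]
contact_force: [1.1, -1.7, -0.2]
finger_gap: 0.0289
```

Run:
```python
from h import *
ims=[env.get_image("scene")[:,:,::-1] for _ in range(3)]
cv2.imwrite("pics/scene8.png",np.mean(ims,axis=0).astype(np.uint8))
o=env.observe();print(o["position"],o["contact_force"],o["torque"],o["finger_gap"])
crop("pics/scene8.png",215,140,275,200,10,"pics/r.png")
```

```text
[ 0.55589631 -0.14987895  0.1079564 ] [ 1.17650269 -1.73935778 -0.24092686] [-0.48636462 -0.25966951 -0.00446432] 0.028936860166779602
```

View pics/r.png

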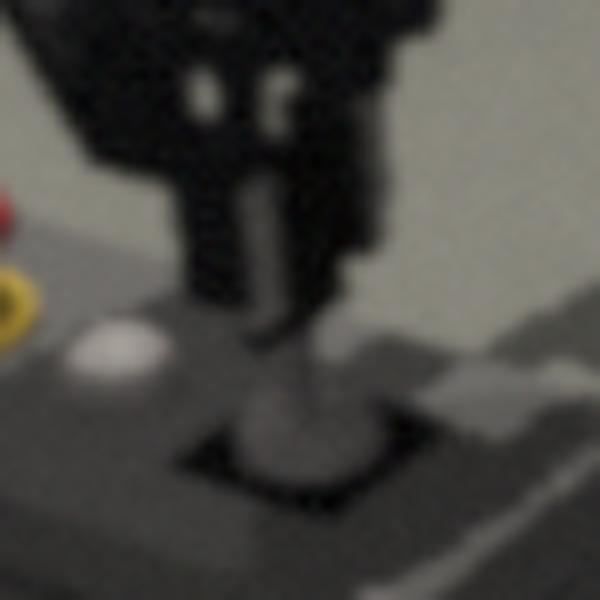

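arm_command(moves=[-0.0003,0.0002,0.001,0,0,6,0.02,-0.0003,0.0002,0.0015,0,0,6,0.02,-0.0003,0.0002,0.002,0,0,0,0.02,-0.0003,0.0002,0.002,0,0,-6,0.02,-0.0003,0.0002,0.0025,0,0,-6,0.02,-0.0003,0.0002,0.003,0,0,0,0.02,-0.0003,0.0002,0.003,0,0,6,0.02,-0.0003,0.0002,0.003,0,0,6,0.02,-0.0003,0.0002,0.003,0,0,0,0.02,-0.0003,0.0002,0.003,0,0,-6,0.02,-0.0003,0.0002,0.003,0,0,0,0.02,-0.0003,0.0002,0.003,0,0,0,0.02])

```text
time: 9.23
position: [0.5561, -0.1498, 0.105]
orientation: [[0.194, 0.981, 0.002], [0.981, -0.194, -0.0], [-0.0, 0.002, -1.0]]
contact_force: [0.6, 1.8, 1.7]
finger_gap: 0.0293
```

arm_command(moves=[0,0,0.001,0,0,6,0.02,0,0,0.0015,0,0,6,0.02,0,0,0.002,0,0,0,0.02,0,0,0.0025,0,0,-6,0.02,0,0,0.003,0,0,-6,0.02,0,0,0.0035,0,0,0,0.02,0,0,0.004,0,0,6,0.02,0,0,0.004,0,0,6,0.02,0,0,0.004,0,0,0,0.02,0,0,0.004,0,0,-6,0.02,0,0,0.004,0,0,-6,0.02,0,0,0.004,0,0,0,0.02])

```text
time: 10.23
position: [0.556, -0.1498, 0.1009]
orientation: [[0.192, 0.981, 0.002], [0.981, -0.192, -0.0], [-0.0, 0.002, -1.0]]
contact_force: [0.1, 0.6, 1.5]
finger_gap: 0.0288
```

arm_command(moves=[0,0,0.001,0,0,6,0.02,0,0,0.0015,0,0,6,0.02,0,0,0.002,0,0,0,0.02,0,0,0.0025,0,0,-6,0.02,0,0,0.003,0,0,-6,0.02,0,0,0.0035,0,0,0,0.02,0,0,0.004,0,0,6,0.02,0,0,0.0045,0,0,6,0.02,0,0,0.005,0,0,0,0.02,0,0,0.005,0,0,-6,0.02,0,0,0.005,0,0,-6,0.02,0,0,0.005,0,0,0,0.02])

```text
time: 11.23
position: [0.5559, -0.1498, 0.0957]
orientation: [[0.191, 0.981, 0.001], [0.981, -0.191, -0.0], [-0.0, 0.001, -1.0]]
contact_force: [1.3, 0.2, -0.3]
finger_gap: 0.0288
```

arm_command(moves=[0,0,0.001,0,0,6,0.02,0,0,0.0015,0,0,6,0.02,0,0,0.002,0,0,0,0.02,0,0,0.0025,0,0,-6,0.02,0,0,0.003,0,0,-6,0.02,0,0,0.0035,0,0,0,0.02,0,0,0.004,0,0,6,0.02,0,0,0.0045,0,0,6,0.02,0,0,0.005,0,0,0,0.02,0,0,0.005,0,0,-6,0.02,0,0,0.005,0,0,-6,0.02,0,0,0.005,0,0,0,0.02])

```text
time: 12.23
position: [0.556, -0.1499, 0.0907]
orientation: [[0.19, 0.982, 0.001], [0.982, -0.19, -0.001], [-0.0, 0.002, -1.0]]
contact_force: [1.2, 0.6, 1.2]
finger_gap: 0.029
```

Run:
```python
from h import *
ims=[env.get_image("scene")[:,:,::-1] for _ in range(3)]
cv2.imwrite("pics/scene9.png",np.mean(ims,axis=0).astype(np.uint8))
o=env.observe();print(o["position"],o["contact_force"],o["torque"],o["finger_gap"])
crop("pics/scene9.png",215,140,275,200,10,"pics/s.png")
```

```text
[ 0.55598268 -0.1498378   0.09065317] [1.98561137 0.99189794 1.24536791] [ 0.11909249 -0.23033951 -0.0414914 ] 0.029186184748721145
```

View pics/s.png

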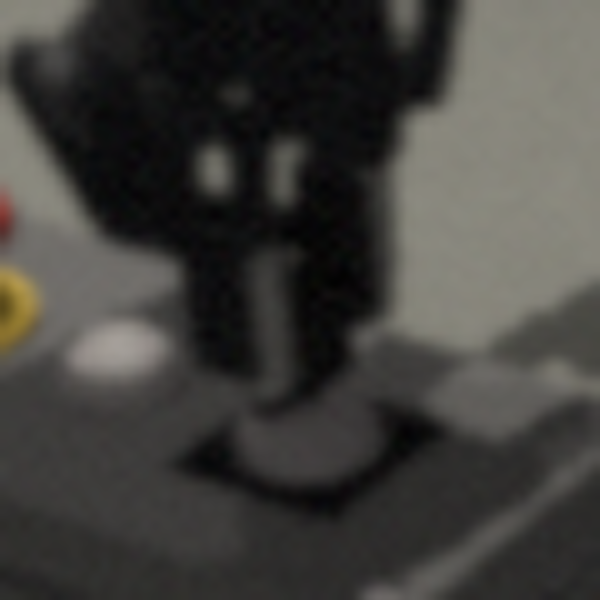

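arm_command(moves=[0,0,0.001,0,0,6,0.02,0,0,0.0015,0,0,6,0.02,0,0,0.002,0,0,0,0.02,0,0,0.0025,0,0,-6,0.02,0,0,0.003,0,0,-6,0.02,0,0,0.0035,0,0,0,0.02,0,0,0.004,0,0,6,0.02,0,0,0.0045,0,0,6,0.02,0,0,0.005,0,0,0,0.02,0,0,0.005,0,0,-6,0.02,0,0,0.005,0,0,-6,0.02,0,0,0.005,0,0,0,0.02])

```text
time: 13.38
position: [0.5568, -0.15, 0.0872]
orientation: [[0.183, 0.983, 0.003], [0.983, -0.183, -0.001], [-0.0, 0.003, -1.0]]
contact_force: [-1.0, 1.8, 8.9]
finger_gap: 0.0287
```

arm_command(moves=[0,-0.0005,0.0015,0,0,6,0.02,0,-0.0005,0.002,0,0,6,0.02,0,-0.0005,0.002,0,0,0,0.02,0,-0.0005,0.002,0,0,-6,0.02,0,-0.0005,0.002,0,0,-6,0.02,0,-0.0005,0.002,0,0,0,0.02,0,-0.0005,0.002,0,0,6,0.02,0,-0.0005,0.002,0,0,0,0.02])

```text
time: 14.05
position: [0.5572, -0.1501, 0.0872]
orientation: [[0.194, 0.981, 0.005], [0.981, -0.194, -0.002], [-0.001, 0.005, -1.0]]
contact_force: [-2.0, 2.3, 12.8]
finger_gap: 0.0291
```

Run:
```python
from h import *
ims=[env.get_image("scene")[:,:,::-1] for _ in range(3)]
cv2.imwrite("pics/scene10.png",np.mean(ims,axis=0).astype(np.uint8))
o=env.observe();print(o["position"],o["orientation"][:,1],o["contact_force"],o["torque"],o["finger_gap"],o["joint_pos"])
crop("pics/scene10.png",215,140,275,200,10,"pics/t.png")
```

```text
[ 0.55716562 -0.15008235  0.08714846] [ 0.98418163 -0.1770845   0.00525269] [-2.36143858  2.69557164 13.80784074] [0.46900717 0.4649119  0.08239363] 0.02913699108779266 [-3.52134974e-01  1.78260363e-01  1.70632600e+00  2.73630552e-04
  1.25171866e+00 -1.74192564e-01]
```

View pics/t.png

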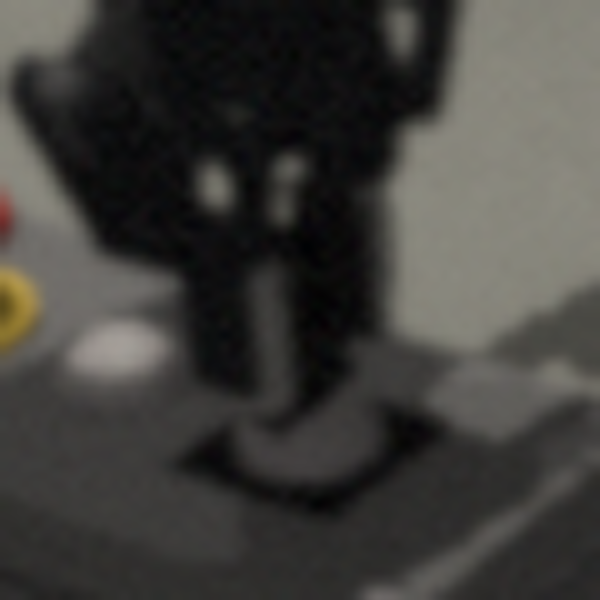

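arm_command(moves=[0,-0.0005,0.0015,0,0,6,0.02,0,-0.0005,0.0015,0,0,12,0.02,0,-0.0005,0.0015,0,0,18,0.02,0,-0.0005,0.0015,0,0,24,0.02,0,-0.0005,0.0015,0,0,30,0.02,0,-0.0005,0.0015,0,0,30,0.02], newtons=80)

```text
time: 14.7
position: [0.5573, -0.1501, 0.0873]
orientation: [[0.647, 0.763, 0.006], [0.763, -0.647, -0.002], [0.003, 0.006, -1.0]]
contact_force: [-2.3, 1.6, 12.3]
finger_gap: 0.0288
```

Run:
```python
from h import *
o=env.observe();y=o["orientation"][:,1];print(o["position"],np.degrees(np.arctan2(y[1],y[0])),o["orientation"][:,2],o["contact_force"],o["torque"],o["finger_gap"])
```

```text
[ 0.55729531 -0.15011059  0.08726121] -40.300148452178625 [ 0.00639643 -0.00196623 -0.99997761] [-2.28422969  1.56080398 12.25352556] [0.42518052 0.52177863 0.02415696] 0.028846555337280422
```

arm_command(moves=[0,0,0.001,0,0,6,0.02,0,0,0.001,0,0,12,0.02,0,0,0.001,0,0,18,0.02,0,0,0.001,0,0,24,0.02,0,0,0.001,0,0,30,0.02,0,0,0.001,0,0,36,0.02,0,0,0.001,0,0,42,0.02,0,0,0.001,0,0,48,0.02,0,0,0.001,0,0,54,0.02,0,0,0.001,0,0,60,0.02,0,0,0.001,0,0,60,0.02])

```text
time: 15.62
position: [0.5572, -0.1505, 0.0873]
orientation: [[0.984, -0.181, 0.006], [-0.181, -0.984, -0.003], [0.007, 0.002, -1.0]]
contact_force: [-4.7, -0.1, 10.3]
finger_gap: 0.0288
```

```bash
cat > st.py <<'E'
from h import *
o=env.observe();y=o["orientation"][:,1];print(o["position"],np.degrees(np.arctan2(y[1],y[0])),o["orientation"][:,2],o["contact_force"],o["torque"],o["finger_gap"],o["joint_pos"][5])
E
python3 st.py
```

```text
[ 0.55719002 -0.15052053  0.08729355] -100.39983848406146 [ 0.00613897 -0.00268891 -0.99997754] [-4.74980575 -0.14030156 10.33181116] [0.00266828 0.79878801 0.09675066] 0.028788306557885054 1.4000215640497549
```

arm_command(moves=[-0.0005,0,0.001,0,0,3,0.02,-0.0005,0,0.001,0,0,6,0.02,-0.0005,0,0.001,0,0,9,0.02,-0.0005,0,0.001,0,0,9,0.02])

```text
time: 15.95
position: [0.557, -0.1506, 0.0873]
orientation: [[0.944, -0.331, 0.007], [-0.331, -0.944, -0.003], [0.007, 0.001, -1.0]]
contact_force: [-1.1, 1.5, 8.2]
finger_gap: 0.0288
```

```bash
python3 st.py
```

```text
[ 0.5569906  -0.15061211  0.08731998] -109.30217526512476 [ 0.00676958 -0.00312747 -0.9999722 ] [-1.1111798   1.46720816  8.23862738] [0.23449421 0.33965682 0.08967623] 0.02880137690285032 1.5553157735515455
```

arm_command(moves=[-0.0002,0,0.001,0,0,2,0.02,-0.0002,0,0.001,0,0,4,0.02,-0.0002,0,0.001,0,0,5,0.02,-0.0002,0,0.001,0,0,5,0.02])

```text
time: 16.28
position: [0.557, -0.1506, 0.0873]
orientation: [[0.913, -0.408, 0.007], [-0.408, -0.913, -0.003], [0.008, 0.0, -1.0]]
contact_force: [-2.1, 1.6, 9.1]
finger_gap: 0.029
```

```bash
python3 st.py
```

```text
[ 0.55695778 -0.15062181  0.08730044] -114.0737592834917 [ 0.00706217 -0.00336416 -0.9999694 ] [-2.12225547  1.63078572  9.05148791] [0.30193587 0.45860776 0.16166902] 0.0289571849851986 1.6386792282092617
```

arm_command(moves=[0,0,0.001,0,0,2,0.02,0,0,0.001,0,0,4,0.02,0,0,0.001,0,0,4,0.02,0,0,0.001,0,0,4,0.02])

```text
time: 16.62
position: [0.557, -0.1506, 0.0873]
orientation: [[0.885, -0.466, 0.007], [-0.466, -0.885, -0.004], [0.008, -0.0, -1.0]]
contact_force: [-3.1, 1.1, 9.5]
finger_gap: 0.0284
```

```bash
python3 st.py
python3 - <<'E'
from h import *
for n in ["scene","top"]:
    cv2.imwrite(f"pics/{n}11.png",env.get_image(n)[:,:,::-1])
crop("pics/scene11.png",170,110,290,230,5,"pics/u.png")
E
```

```text
[ 0.55702032 -0.15062927  0.0872969 ] -117.77998323210531 [ 0.00711406 -0.00354493 -0.99996841] [-3.12993947  1.07545949  9.49304795] [0.45734307 0.63569122 0.21187425] 0.02839825921975033 1.7035391263414439
```

View pics/u.png

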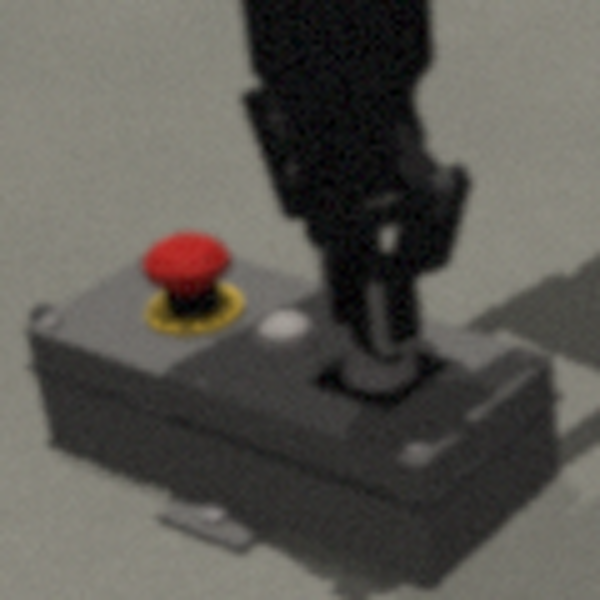

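View pics/scene11.png

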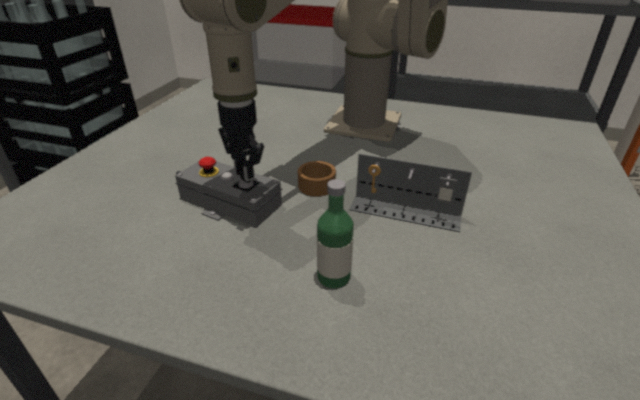

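arm_command(moves=[0,0,0.001,0,0,1,0.02,0,0,0.001,0,0,1,0.02,0,0,0.001,0,0,1,0.02,0,0,0.001,0,0,1,0.02,0,0,0.001,0,0,1,0.02,0,0,0.001,0,0,1,0.02,0,0,0.001,0,0,1,0.02,0,0,0.001,0,0,1,0.02])

```text
time: 17.38
position: [0.557, -0.1506, 0.0873]
orientation: [[0.879, -0.476, 0.007], [-0.476, -0.879, -0.004], [0.008, -0.0, -1.0]]
contact_force: [-3.6, 1.9, 9.4]
finger_gap: 0.0287
```

```bash
python3 st.py
```

```text
[ 0.55702832 -0.15064076  0.0873028 ] -118.45248548214994 [ 0.00703088 -0.003736   -0.9999683 ] [-3.60875922  1.9407772   9.44436149] [0.38048435 0.66498464 0.26485984] 0.0287235250058297 1.7154635184882834
```

Over 0.76 s of holding, the moment stayed at 0.26 N m, well above the spring's 0.1 N m, so the cylinder is on its stop. The key is home with about 9 N down on it, so I'm handing in.

```bash
python3 -c "
from rig import env
print(env.sign_off())"
```

```text
the job is handed in; nothing more can be done
None
```

I took the hoist key off the middle peg and worked it past the sticky pins with light pushes and small rocking (about 0.1 rad). I then turned it clockwise to the stop and handed the job in at 17.4 s, still gripping the key and holding it turned.

- **Key home:** the tool stopped at a height of 87.2 mm, against 87 mm expected for a fully home key. It went no deeper under 9 to 14 N of push with rocking.
- **Key turned:** the tool ended about 107° from the slot's rest direction, which covers the quarter turn, the blade's play and some give in the grip. The holding moment was 0.26 N m, against 0.1 N m from the spring at the stop. I could not read the cylinder's angle directly, so "on the stop" rests on that moment.
- **Grip:** the finger opening held steady at about 29 mm with the grip set to 80 N. The push on the key stayed at about 9 N.
- **Other things:** the last scene picture shows the brass key and tag still hanging and the bottle and tape standing where they were. The emergency stop looks untouched.

**Disagreements:** the two cameras differed by about 5 mm on some points of the rack and box. I lined up the key and slot in one view instead, and the contact forces confirmed the fit. The arm hid the lock from the top camera, so the last checks used only the scene view and the forces.

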